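# Roll the flatted mandrel in its V-block until the flat beds

### The arm

A 6-joint arm with a two-finger parallel gripper is mounted at the origin on a cart in front of the work surface, level with it; the furniture and walls round the work are solid. World frame = base frame: x ahead of the robot, y to its left, z up, the work surface at z = 0. Lengths are in m, angles in rad, forces in N, time in s.
With the tool pointing down it reaches from about 0.25 to 0.775 m from the base axis. Payload 4 kg.
Tool frame: the origin (TCP) lies midway between the tips of the shut fingers; the grasp point (between the pads) lies 19 mm behind it; z points along the fingers, y is the direction in which the jaws open and shut (so a half turn about z gives the same grasp; the last joint's range is limited). The gripper opens to 94 mm and grips with 3 to 60 N. Pads are 16 mm wide; open, the fingers measure 119 mm over their backs; the gripper's body (75 mm by 177 mm) begins 78 mm behind the grasp point.
Start: joints at [1.001, 0.087, 1.371, -0, 1.684, -0.103], TCP at [0.248, 0.491, 0.206] pointing down, gripper open.
Joint ranges: [-3.1, 3.1], [-0.76, 2.03], [0.27, 2.55], [-1.08, 4.22], [0.17, 2.65], [-2.57, 2.57]. Speed limits (rad/s): [2.79, 2.79, 3.14, 3.14, 3.14, 3.14].

### API

Orientations are given as [roll, pitch, yaw] about the fixed x, y, z axes, in that order (R = Rz(yaw) Ry(pitch) Rx(roll)).
In Python, from bench import robot, cams gives the robot as it stands.
- The arm moves only by the tool step_arm, never from a script. Its argument "plan" is a list that holds one entry, the list of rows, each a list of 5 numbers: the shift along the world's x, y, z in mm, then the turn about the world's z in rad, then the opening in per cent of the stroke, from 0 (shut) to 100 (fully open). In form: [[[tx, ty, tz, turn, fingers], ...]]. A call has 1 to 8 rows; each row is the pose to reach, as a shift and turn from the pose commanded when the call began; what a row does not reach only later rows make up. A row lasts 1/12 s, in which the tool goes at most 41.7 mm and 7.16 degrees, less where a joint would pass 70% of its speed; a pose out of reach is approached as far as the arm can. A call with a gripper value outside its range is refused whole. The fingers move at their own pace and stop on an object; the grip force is fixed at half the most. Time passes only in rows, so rows that repeat a pose let the fingers close. It gives the time, the measured TCP pose, the force and the opening at its end, in the units of the state.
- robot.get_obs(): the state, without advancing time (a new reading comes with each control period).
- cams.snapshot(name): name is "scene" or "top" or "wrist"; returns a dict with "frame" (420x560x3 uint8, red, green, blue), "camera_matrix" (3x3 intrinsics, pixels), "k1" (the pictures are not rectified: a ray, as slopes to the right and down, at radius r is drawn at 1 + k1 r^2 times it, then the intrinsics apply), "origin" and "attitude" of the camera in the world; the wrist camera has in their place "T_tool_cam" (4x4, takes a point from camera to tool coordinates, whose origin is the TCP and whose axes are the flange's). Camera axes: x right, y down, z forward; pixel columns grow to the right and rows downward; lengths in m; the calibration is good to about 2 mm. A picture is of the moment at which its call begins: read the wrist's pose just before it. There is no depth.
- robot.close_job(): hands the job in, once; it reports no verdict.
The state is a dict: "time": time; "joint_positions": joint angles; "qvel": joint speeds; "joint_torque": joint torques, N m; "tool_pos": TCP position; "ee_rot": TCP orientation; "wrist_force": force on the tool from outside, world axes, zero at the start; "wrist_torque": the same for the moment, N m; "width": finger opening in m.
Only numpy, scipy, OpenCV 4.12 (cv2) and the standard library are available. Lean on these libraries where they do the work, as an engineer would, in place of code of your own. Each camera call takes 0.05 s, during which the arm holds its last target. There are 200 camera calls.

### The job

Two steel mandrels lie in V-blocks on the goldsmith's bench: the longer one, which sticks out of its block at both ends, has a flat along its length; the shorter one is plain round. Roll the long one in its groove by pushing its leaning tommy pin up, until the flat drops onto the groove's face and the pin stands upright, and leave it lying so, let go. Do not disturb the short round mandrel.

Things in the scene. Friction and masses are not known exactly. Their poses are not given: they have to be found in the camera images.
- flatted_block: V-block of the flatted mandrel: dark steel, fixed, 100 (its x, along the groove) x 70 x 40 mm high, turned up to 20 degrees. Origin: centre of its underside. 90-degree V, faces at 45 degrees, 47 mm wide at the top. With the pin upright the flat beds on the groove's -y face: the axis drops 1.8 mm and shifts 1.8 mm to the block's -y. An identical block carries the plain mandrel.
- flatted_bar (a point): Middle of the axis of the mandrel to roll: loose steel shaft 36 mm across, 150 mm long, 0.6 to 1 kg, axis 42 mm above the bench; a flat 18 mm wide runs its whole length, 15.5 mm from the axis, 135 degrees round from the pin towards the block's -y. x: shaft axis, along the block's x; z: along the pin. At the start the pin leans 45 degrees from vertical to the block's +y (left).
- flatted_tip (a point): Rounded outer end of this mandrel's tommy pin: steel, 8 mm thick, square to the shaft, 25 mm from its middle on the robot's side (x = -25 mm in the shaft's frame), end 70 mm from the shaft's axis. z: outward along the pin. Push it from its outer side in an arc about the shaft's axis; a tight pinch can lift the shaft. Oiled steel: light friction holds the shaft where it is left.
- plain_tip (a point): Rounded outer end of the tommy pin of the other, shorter, fully round mandrel, to be left alone: shaft 36 mm across, 100 mm long, as long as its V-block; pin, V-block and lean are the same (pin end 70 mm from its axis). The two change places between starts.

How it is judged:
By the outcome, as a careful person would: the job done as asked, in the order asked, and still so for the second after the job is handed in, with the robot touching nothing.
It also fails if it takes over 32 s, if anything falls off the work surface, if the arm or the gripper's body presses on something with over 40 N, if the wrist force passes 120 N, or if a joint passes its speed limit or range.

## Working session

There is one attempt and no reset: what is moved stays moved. The work goes in short steps, Python scripts to look and compute and a tool call to move; the robot and the scene stay as the last step left them, time stands still between calls to the robot, and variables do not carry over. Pictures are saved under pics/ and viewed, about 8 in all and at most 12, crops included, and the job is handed in when it is done.

Besides the shell and the picture viewer there is one more tool, called after "Request:" as name(argument=value, ...) on one line, values as JSON. step_arm: Moves the arm, as the interface text tells. Its arguments: {"type":"object","properties":{"plan":{"type":"array"}},"required":["plan"]}

```bash
mkdir -p pics; cat > h.py <<'E'
import numpy as np, cv2, pickle
from bench import robot, cams
def shot(n, fn):
    o=robot.get_obs(); s=cams.snapshot(n); s['obs']=o
    cv2.imwrite(f'pics/{fn}.png', s['frame'][:,:,::-1]); pickle.dump(s,open(f'pics/{fn}.pkl','wb')); return s
E
python3 - <<'E'
from h import *
o=robot.get_obs(); print(o)
for n in ('scene','top'):
    s=shot(n,n+'0'); print({k:v for k,v in s.items() if k not in('frame','obs')})
a=cv2.imread('pics/scene0.png');b=cv2.imread('pics/top0.png')
E
```

```text
{'time': 0.0, 'joint_positions': array([ 1.00087796e+00,  8.79712282e-02,  1.37222777e+00,  1.47365143e-05,
        1.68359077e+00, -1.03089190e-01]), 'qvel': array([-0.00023441,  0.00118945, -0.00042136,  0.00080878,  0.00037859,
       -0.00144357]), 'joint_torque': array([ 5.19869161e-05, -3.40182710e+01, -3.02425432e+01,  7.18115154e-02,
        3.31320707e-02, -1.70147860e-04]), 'tool_pos': array([0.24723379, 0.49069753, 0.20430874]), 'ee_rot': array([-3.13940872e+00, -2.40665701e-04,  2.67476485e+00]), 'wrist_force': array([-0.86871605, -0.66071256,  0.39199605]), 'wrist_torque': array([-0.03314607, -0.02360973, -0.00559698]), 'width': 0.09408036968700532}
{'camera_matrix': array([[403.88873951,   0.        , 278.95668136],
       [  0.        , 403.88873951, 208.50099182],
       [  0.        ,   0.        ,   1.        ]]), 'k1': -0.08045089338676625, 'origin': array([-0.12390375,  0.45289859,  0.43708348]), 'attitude': array([-1.98918726, -0.02003297, -2.05859578])}
{'camera_matrix': array([[390.9795228 ,   0.        , 280.36581648],
       [  0.        , 390.9795228 , 209.76758559],
       [  0.        ,   0.        ,   1.        ]]), 'k1': -0.06518516438938993, 'origin': array([0.42301443, 0.06399084, 0.91894257]), 'attitude': array([-2.98361774, -0.00840081, -1.55074606])}
```

View pics/scene0.png

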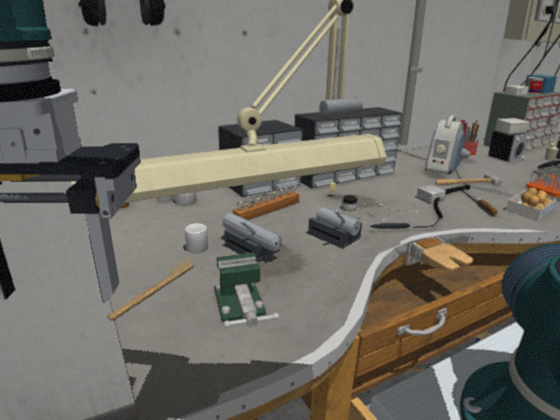

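View pics/top0.png

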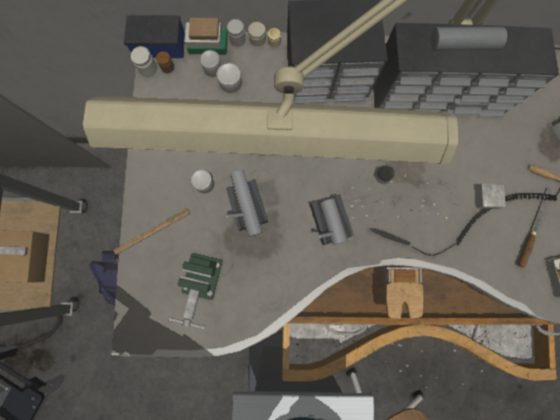

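The top view shows the long mandrel at about (246,203) and the short one at (332,219). The pins lean left, and a lamp shade hangs just beyond them. I'll zoom in next.

```bash
cat >> h.py <<'E'
from scipy.spatial.transform import Rotation as R
def ray(s,u,v):
    K=s['camera_matrix']
    d=np.array([(u-K[0,2])/K[0,0],(v-K[1,2])/K[1,1]]); p=d.copy()
    for _ in range(20): p=d/(1+s['k1']*(p@p))
    d=np.array([*p,1.])
    if 'origin' in s: o,M=s['origin'],R.from_euler('xyz',s['attitude']).as_matrix()
    else:
        T=s['T_tool_cam']; Rt=R.from_euler('xyz',s['obs']['ee_rot']).as_matrix()
        o=s['obs']['tool_pos']+Rt@T[:3,3]; M=Rt@T[:3,:3]
    d=M@d; return o,d/np.linalg.norm(d)
def plane(s,u,v,z):
    o,d=ray(s,u,v); return o+d*(z-o[2])/d[2]
def tri(a,b):
    (o1,d1),(o2,d2)=a,b
    t=np.linalg.lstsq(np.c_[d1,-d2],o2-o1,rcond=None)[0]
    p,q=o1+t[0]*d1,o2+t[1]*d2; return (p+q)/2, np.linalg.norm(p-q)
E
python3 - <<'E'
from h import *
a=cv2.imread('pics/scene0.png')[195:265,180:370];b=cv2.imread('pics/top0.png')[155:255,190:380]
a=cv2.resize(a,None,fx=4,fy=4,interpolation=2);b=cv2.resize(b,None,fx=3,fy=3,interpolation=2)
c=np.zeros((600,760,3),np.uint8);c[:280,:760]=a;c[300:600,:570]=b;cv2.imwrite('pics/z0.png',c)
s=pickle.load(open('pics/top0.pkl','rb'));t=pickle.load(open('pics/scene0.pkl','rb'))
print(plane(s,246,203,.042),plane(s,332,219,.042))
print('lamp',tri(ray(s,448,155),ray(t,385,160)),tri(ray(s,90,147),ray(t,137,193)))
print(tri(ray(s,455,118),ray(t,378,137)))
E
```

```text
[0.57676572 0.13797711 0.042     ] [ 0.54414385 -0.05808194  0.042     ]
lamp (array([ 0.67604336, -0.30377367,  0.11669053]), np.float64(0.008450549125436272)) (array([0.63902006, 0.39375863, 0.17399873]), np.float64(0.09583167326209073))
(array([ 0.73387154, -0.30806684,  0.1674319 ]), np.float64(0.02808848431452655))
```

View pics/z0.png

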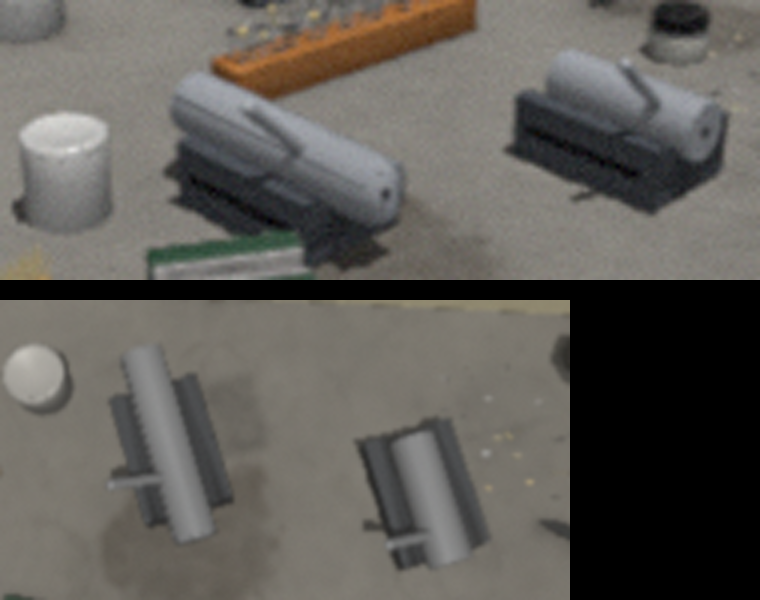

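Both views match: the left mandrel is the longer one, its ends are beyond the block and it shows the flat's line. Its pin tip is at about (227.7,216.3) in top and (242.5,222.5) in scene. I'll triangulate it.

```bash
python3 - <<'E'
from h import *
s=pickle.load(open('pics/top0.pkl','rb'));t=pickle.load(open('pics/scene0.pkl','rb'))
print('tip',tri(ray(s,227.7,216.3),ray(t,242.5,222.5)))
f,n=plane(s,238.3,171,.055),plane(s,254.3,235,.055)  # shaft end midlines, upper side
print('far',f,'near',n,np.degrees(np.arctan2(*(f-n)[1::-1])),np.linalg.norm(f-n))
print('plain tip',tri(ray(s,190+391/3,155+246/3),ray(t,180+626/4,195+65/4)))
print('vise',plane(s,200,258,.05),'cup',plane(s,201,181,.05))
E
```

```text
tip (array([0.53955097, 0.17343581, 0.08645882]), np.float64(0.0018461482508366908))
far [0.64799571 0.15695096 0.055     ] near [0.50295121 0.11607979 0.055     ] 15.736967017536514 0.15069293331337041
plain tip (array([ 0.4995188 , -0.02522585,  0.08867091]), np.float64(0.0035387283859846424))
vise [0.44976705 0.23500466 0.05      ] cup [0.62410537 0.24174579 0.05      ]
```

Request:
step_arm(plan=[[[35,-35,0,0.12,0],[70,-70,0,0.24,0],[105,-104,0,0.36,0],[140,-138,0,0.48,0],[175,-172,0,0.6,0],[210,-207,-10,0.7,0],[245,-242,-20,0.74,0],[275,-270,-24,0.74,0]]])

```text
time: 0.77
tool_pos: [0.4684, 0.2731, 0.1906]
ee_rot: [3.141, -0.0, -2.866]
wrist_force: [0.4, 0.6, -0.0]
width: 0.0442
```

```bash
python3 - <<'E'
from h import *
s=shot('wrist','w1'); o=s['obs']; print(o['time'],o['tool_pos'],o['ee_rot'],o['wrist_force'],o['width'],s['T_tool_cam'])
E
```

```text
0.7667 [0.46844005 0.27312942 0.19060617] [ 3.14141589e+00 -2.62737198e-04 -2.86563825e+00] [ 0.43754964  0.64612109 -0.02884126] 0.044182195282115436 [[ 6.86031160e-04 -9.66034035e-01 -2.58413957e-01  7.61995721e-02]
 [ 9.99999694e-01  7.59837078e-04 -1.85738914e-04 -1.11308149e-03]
 [ 3.75782619e-04 -2.58413750e-01  9.66034260e-01 -1.79924393e-01]
 [ 0.00000000e+00  0.00000000e+00  0.00000000e+00  1.00000000e+00]]
```

View pics/w1.png

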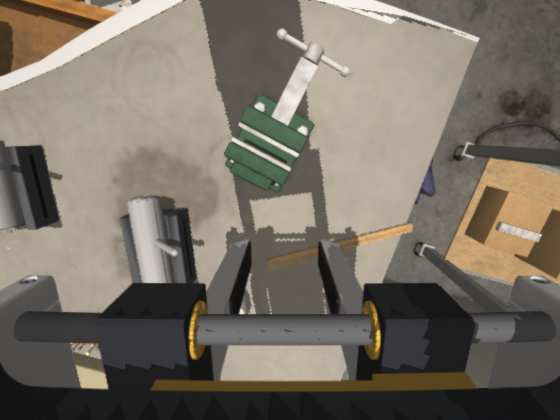

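The wrist view shows the vise at the top and the long mandrel at lower left, with its pin tip at about (176,252). Next I'll check that ray against the top-view fix.

```bash
python3 - <<'E'
from h import *
w=pickle.load(open('pics/w1.pkl','rb'));s=pickle.load(open('pics/top0.pkl','rb'))
print(tri(ray(w,176,252),ray(s,227.7,216.3)), plane(w,176,252,.0885))
# shaft near end sides (132..163 at row ~205)
print(plane(w,147,200,.05), plane(w,153,275,.055))
# vise corner
print(plane(w,227,160,.04),plane(w,280,190,.04))
E
```

```text
(array([0.5398858 , 0.17333239, 0.08597841]), np.float64(0.0019091875482661162)) [0.5393802  0.17460459 0.0885    ]
[0.50567831 0.1208361  0.05      ] [0.59354229 0.14392609 0.055     ]
[0.43879041 0.19678158 0.04      ] [0.45545148 0.2631719  0.04      ]
```

Request:
step_arm(plan=[[[30,-31,-4,0,0],[58,-61,-8,0,0],[58,-61,-8,0,0],[58,-61,-8,0,0],[58,-61,-8,0,0]]])

```text
time: 1.23
tool_pos: [0.5252, 0.2138, 0.1825]
ee_rot: [3.141, -0.001, -2.869]
wrist_force: [-0.7, 0.1, 0.5]
width: 0.0068
```

Request:
step_arm(plan=[[[3,1,-35,0,0],[3,1,-70,0,0],[3,1,-104,0,0],[5,-5,-104,0,0],[6,-10,-104,0,0],[6,-10,-104,0,0]]])

```text
time: 1.73
tool_pos: [0.5326, 0.2039, 0.0814]
ee_rot: [-3.141, 0.003, -2.868]
wrist_force: [0.1, 0.5, 0.9]
width: 0.0008
```

```bash
python3 - <<'E'
from h import *
s=shot('wrist','w2'); t=shot('scene','s2'); print(s['obs']['tool_pos'],s['obs']['wrist_force'],s['obs']['width'])
a=cv2.resize(t['frame'][150:270,150:320],None,fx=3,fy=3,interpolation=2)[:,:,::-1]
b=s['frame'][120:380,40:320,::-1]
c=np.zeros((360,800,3),np.uint8);c[:,:510]=a;c[:260,515:795]=b;cv2.imwrite('pics/z2.png',c)
E
```

```text
[0.53259589 0.20385757 0.08135455] [0.05688126 0.51249475 0.85075478] 0.0007934215834033993
```

View pics/z2.png

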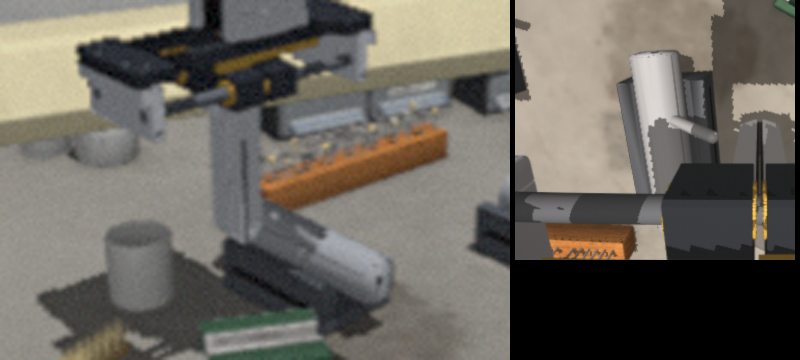

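The finger stands left of the pin with about 14 mm to go, lined up along the shaft (wrist tip at about (240,253)). Now I'll push in an arc.

Request:
step_arm(plan=[[[2,-7,0,0,0],[4,-14,0,0,0],[5,-19,1,0,0],[7,-24,3,0,0],[8,-29,5,0,0],[9,-34,7,0,0],[11,-39,8,0,0],[12,-43,9,0,0]]])

```text
time: 2.5
tool_pos: [0.5461, 0.1621, 0.0928]
ee_rot: [3.14, 0.009, -2.867]
wrist_force: [-0.8, 0.9, 0.5]
width: 0.0006
```

```bash
python3 - <<'E'
from h import *
s=shot('wrist','w3'); t=shot('scene','s3'); print(s['obs']['tool_pos'],s['obs']['wrist_force'],s['obs']['width'])
a=cv2.resize(t['frame'][150:270,150:320],None,fx=3,fy=3,interpolation=2)[:,:,::-1]
b=s['frame'][120:380,120:400,::-1]
c=np.zeros((360,800,3),np.uint8);c[:,:510]=a;c[:260,515:795]=b;cv2.imwrite('pics/z3.png',c)
E
```

```text
[0.54608055 0.162093   0.09284426] [-0.79753296  0.89046904  0.53129285] 0.0005560490118323148
```

View pics/z3.png

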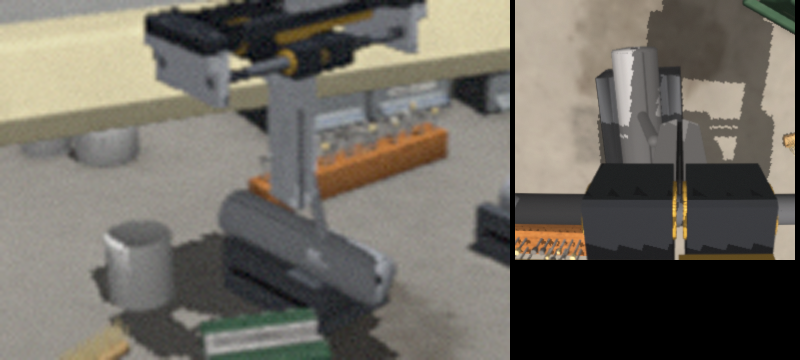

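The pin follows the finger at low force and now leans about 15°. I'll continue in small steps, watching the force.

Request:
step_arm(plan=[[[1,-3,0,0,0],[2,-6,0,0,0],[3,-9,0,0,0],[3,-11,0,0,0],[4,-13,0,0,0],[4,-13,0,0,0]]])

```text
time: 3.1
tool_pos: [0.5476, 0.147, 0.0876]
ee_rot: [-3.141, -0.001, -2.869]
wrist_force: [-0.0, -1.1, -0.0]
width: 0.0006
```

```bash
python3 - <<'E'
from h import *
s=shot('wrist','w4'); t=shot('scene','s4'); print(s['obs']['tool_pos'],s['obs']['wrist_force'],s['obs']['width'])
a=cv2.resize(t['frame'][190:270,200:300],None,fx=5,fy=5,interpolation=2)[:,:,::-1]
b=s['frame'][120:380,120:400,::-1]
c=np.zeros((400,800,3),np.uint8);c[:,:500]=a;c[:260,515:795]=b;cv2.imwrite('pics/z4.png',c)
E
```

```text
[0.54761544 0.1469579  0.08760063] [-0.01353324 -1.06245807 -0.03148734] 0.0005841979811357268
```

View pics/z4.png

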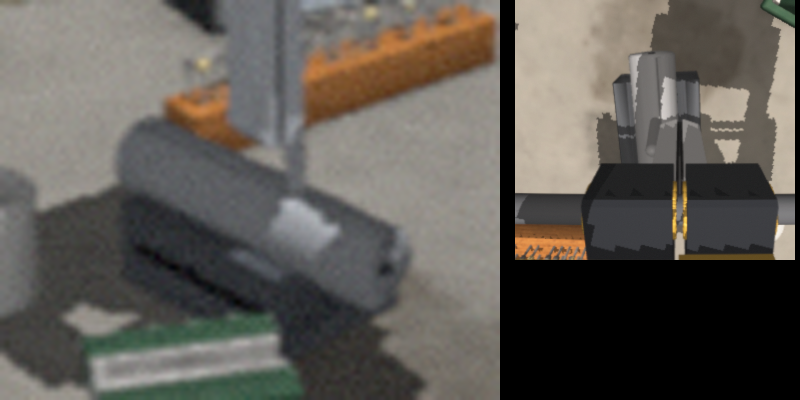

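Request:
step_arm(plan=[[[0,-1,0,0,0],[1,-2,0,0,0],[1,-3,0,0,0],[1,-3,0,0,0]]])

```text
time: 3.53
tool_pos: [0.5487, 0.1445, 0.0881]
ee_rot: [-3.142, 0.0, -2.868]
wrist_force: [-0.2, 0.1, 0.3]
width: 0.0001
```

```bash
python3 - <<'E'
from h import *
s=shot('wrist','w5');t=shot('top','t5')
for i in range(3): o=robot.get_obs(); print(o['tool_pos'],o['wrist_force'],o['wrist_torque'])
E
```

```text
[0.54869542 0.14461632 0.0881162 ] [-0.03316143  0.36248645 -0.4203715 ] [0.06091965 0.03850108 0.02447517]
[0.54869542 0.14461632 0.0881162 ] [-0.03316143  0.36248645 -0.4203715 ] [0.06091965 0.03850108 0.02447517]
[0.54869542 0.14461632 0.0881162 ] [-0.03316143  0.36248645 -0.4203715 ] [0.06091965 0.03850108 0.02447517]
```

No resistance, so the shaft may already be bedded. I'll back off and look.

Request:
step_arm(plan=[[[-4,12,0,0,0],[-10,36,0,0,0],[-16,58,0,0,0],[-16,58,35,0,0],[-16,58,70,0,0],[-16,58,70,0,0],[-16,58,70,0,0]]])

```text
time: 4.22
tool_pos: [0.534, 0.2042, 0.1614]
ee_rot: [3.141, 0.007, -2.867]
wrist_force: [-1.0, 0.2, -0.3]
width: 0.0003
```

```bash
python3 - <<'E'
from h import *
s=shot('wrist','w6'); t=shot('scene','s6'); p=shot('top','t6'); print(s['obs']['tool_pos'])
z=lambda im,k:cv2.resize(im,None,fx=k,fy=k,interpolation=2)[:,:,::-1]
c=np.zeros((600,800,3),np.uint8)
c[:300,:400]=z(t['frame'][200:275,200:300],4); c[300:600,:400]=z(p['frame'][165:240,205:305],4); c[:600,400:]=z(s['frame'][150:450,100:300],2)[:600,:400] if 0 else z(np.ascontiguousarray(s['frame'][120:420,80:280]),2)
cv2.imwrite('pics/z6.png',c)
E
```

```text
[0.53395387 0.20420067 0.16141657]
```

View pics/z6.png

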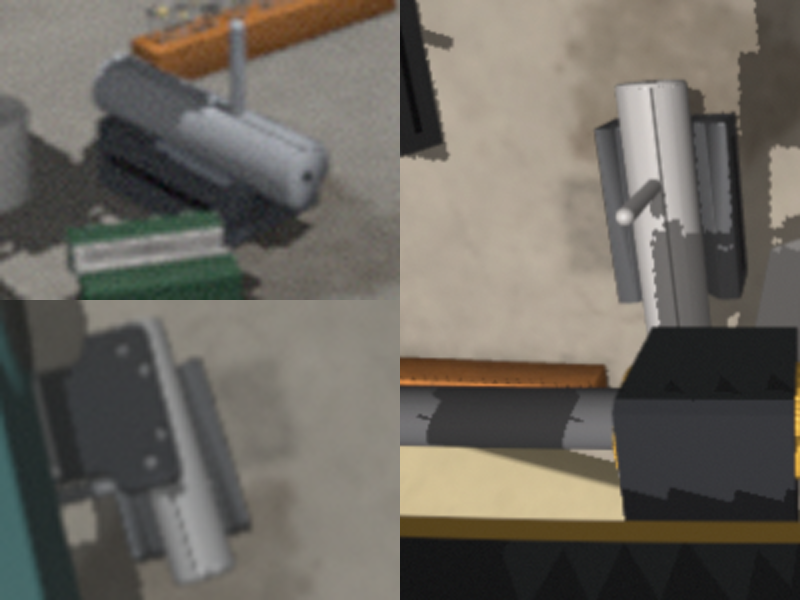

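The pin stands nearly upright. I'll triangulate its tip and base: scene (259.2,206) and (259.5,227), wrist (192.5,227.5) and (208.5,213.5).

```bash
python3 - <<'E'
from h import *
w=pickle.load(open('pics/w6.pkl','rb'));t=pickle.load(open('pics/s6.pkl','rb'))
a,ra=tri(ray(w,192.5,227.5),ray(t,259.2,206.5));b,rb=tri(ray(w,208.5,213.5),ray(t,259.5,227))
ey=np.array([-.27,.963,0]);ex=np.array([.963,.27,0])
print(a,ra,b,rb,'lean+y deg',np.degrees(np.arctan2((a-b)@ey,(a-b)[2])),'ex',np.degrees(np.arctan2((a-b)@ex,(a-b)[2])))
print('tip ey',a@ey,'start tip ey',np.array([.5395,.1745,0])@ey)
# from the scene view alone: intersect scene ray of tip/base with the plane ex = const through pin
E
```

```text
[0.55547177 0.12919782 0.10656751] 0.0021754736939529327 [0.55486705 0.13014408 0.06040802] 0.00026449431090425296 lean+y deg -1.3335173636581632 ex 0.40571002911967163
tip ey -0.02555987763394993 start tip ey 0.022378499999999968
```

The measured lean is −1.3°, so it is upright within error. I'll retract clear and check once more from the top view, along with the plain mandrel.

Request:
step_arm(plan=[[[-30,30,20,0,0],[-60,60,40,0,0],[-90,90,40,0,0],[-120,120,40,0,0],[-150,150,40,0,0],[-180,180,40,0,0],[-200,210,40,0,0],[-200,210,40,0,0]]])

```text
time: 5.03
tool_pos: [0.3277, 0.416, 0.1962]
ee_rot: [3.14, -0.004, -2.862]
wrist_force: [-0.3, 0.1, 0.0]
width: 0.0005
```

```bash
python3 - <<'E'
from h import *
p=shot('top','t7'); t=shot('scene','s7'); print(p['obs']['tool_pos'],p['obs']['time'])
q=pickle.load(open('pics/top0.pkl','rb'));q2=pickle.load(open('pics/scene0.pkl','rb'))
d=lambda a,b,r:np.abs(a['frame'][r].astype(int)-b['frame'][r]).mean()
print('plain diff',d(p,q,np.s_[190:250,305:360]),d(t,q2,np.s_[200:250,305:365]),'ref',d(p,q,np.s_[180:230,460:510]),d(t,q2,np.s_[170:230,370:420]))
z=lambda im,k:cv2.resize(im,None,fx=k,fy=k,interpolation=2)[:,:,::-1]
c=np.zeros((600,800,3),np.uint8)
c[:,:400]=z(p['frame'][165:240,215:265],8); c[:,400:]=z(t['frame'][198:258,240:280],10)
cv2.imwrite('pics/z7.png',c)
E
```

```text
[0.32768997 0.41602861 0.19615966] 5.0333
plain diff 1.661919191919192 6.788444444444444 ref 1.8072 7.6353333333333335
```

View pics/z7.png

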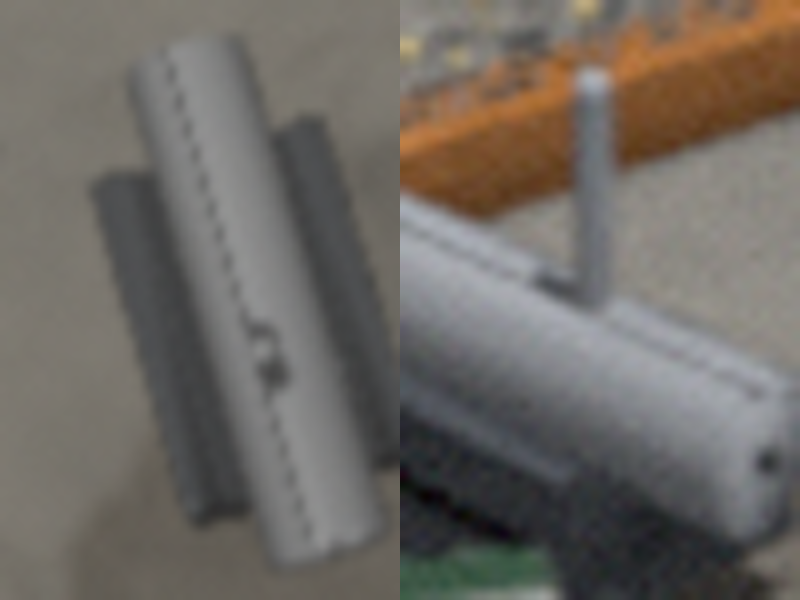

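```bash
python3 - <<'E'
from h import *
t=pickle.load(open('pics/s7.pkl','rb'))
ex=np.array([.963,.27,0]);ey=np.array([-.27,.963,0])
def hit(u,v):
    o,d=ray(t,u,v); return o+d*((np.array([.5552,.1297,0])-o)@ex)/(d@ex)
a,b=hit(259.25,206.5),hit(259.3,227); print(a,b,np.degrees(np.arctan2((a-b)@ey,(a-b)[2])))
for k in (-2,-1,1,2): 
    a=hit(259.25+k/2,206.5); print(k/2,np.degrees(np.arctan2((a-b)@ey,(a-b)[2])))
s=pickle.load(open('pics/t7.pkl','rb'))
# axis midline from top view now vs before
f,n=plane(s,215+188/8,165+42/8,.055),plane(s,215+330/8,165+555/8,.055)
print('ey shaft now',(f+n)@ey/2,'before -0.0239')
E
```

```text
[0.554968   0.13052748 0.10696332] [0.55500618 0.13039131 0.06040325] 0.17405341075342048
-1.0 3.416505104400866
-0.5 1.8120550520913243
0.5 -1.4958055403226238
1.0 -3.195545075638735
ey shaft now -0.026598220766073044 before -0.0239
```

The lean is 0.2° ± 2°, and the shaft has shifted 2.7 mm to −y (1.8 mm expected when bedded). The plain mandrel is unchanged, so I'll hand in.

```bash
python3 -c "
from bench import robot
print(robot.close_job())"
```

```text
the job is handed in; nothing more can be done
None
```

I rolled the long mandrel until its pin stood upright, then backed the gripper off and handed the job in. I pushed the pin from its outer side with the shut fingers. The arm was done at about 5 s, and no force reading taken at the end of a move was above about 1.2 N.

- **Pin angle:** two separate measurements put the lean at −1.3° and +0.2°, each good to about 2°.
- **Shaft position:** the axis moved about 2.7 mm to the block's −y side. The expected shift with the flat bedded is 1.8 mm, so this agrees within the camera error. I did not measure the 1.8 mm drop.
- **Bedding:** no force rise marked the moment the flat bedded, so I am judging that from the pin angle and the sideways shift.
- **Plain mandrel:** the before and after pictures of it differ no more than the background does, so it was not disturbed.

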